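# Spin-test a welding turntable and brake it on its mark

### The arm

A 6-joint arm with a two-finger parallel gripper is mounted at the origin on a cart in front of the work surface, level with it; the furniture and walls round the work are solid. World frame = base frame: x ahead of the robot, y to its left, z up, the work surface at z = 0. Lengths are in m, angles in rad, forces in N, time in s.
With the tool pointing down it reaches from about 0.375 to 0.9 m from the base axis. Payload 3.1 kg.
Tool frame: the origin (TCP) lies on the centre line of the jaws, within the pads' length; the fingertips stand 19 mm ahead of it and the grasp point (between the pads) is the TCP; z points along the fingers, y is the direction in which the jaws open and shut (so a half turn about z gives the same grasp; the last joint's range is limited). The gripper opens to 87 mm and grips with 3 to 60 N. Pads are 19 mm wide; open, the fingers measure 117 mm over their backs; the gripper's body (75 mm by 190 mm) begins 51 mm behind the grasp point.
Start: joints at [-1.442, 0.527, 1.433, -0, 1.181, -0.178], TCP at [0.189, -0.596, 0.242] pointing down, gripper open.
Joint ranges: [-3.08, 3.08], [-0.75, 2.2], [0.22, 2.44], [-1.43, 4.57], [0, 2.65], [-2.85, 2.85]. Speed limits (rad/s): [2.79, 2.79, 3.14, 3.14, 3.14, 3.14].

### API

Orientations are given as a unit quaternion [x, y, z, w].
In Python, from plant import bot gives the robot as it stands. The module is installed in compiled form; this text tells all that it offers.
- The arm moves only by the shell command python3 -m creep 'ROWS' [FORCE]. ROWS is JSON, a list that holds one entry, the list of rows, each a list of 7 numbers: the shift along the world's x, y, z in cm, then the turn, a rotation vector about the world's x, y, z in degrees, then the opening, from 0 (shut) to 1 (fully open). In form: [[[dx, dy, dz, wx, wy, wz, jaw], ...]]. A call has 1 to 20 rows; each row shifts and turns the commanded pose from where the row before left it; what a row does not reach is not made up. A row lasts 1/10 s, in which the tool goes at most 50 mm and 8.59 degrees, less where a joint would pass 70% of its speed; a pose out of reach is approached as far as the arm can. A call is refused whole if a number of a shift passes 5 or a number of a turn 8.59, either way. A call with a gripper value outside its range is refused whole. The fingers move at their own pace and stop on an object; FORCE is the grip in N (left out, the last holds). Time passes only in rows, so rows that do not move let the fingers close. It gives the time, the measured TCP pose, the force and the opening at its end, in the units of the state.
- bot.observe(): the state, without advancing time (a new reading comes with each control period).
- bot.camera(name): name is "side" or "top" or "wrist"; returns a dict with "pixels" (420x560x3 uint8, red, green, blue), "camera_matrix" (3x3 intrinsics, pixels), "R" (3x3) and "t" (3): a world point X has camera coordinates R X + t. Camera axes: x right, y down, z forward; pixel columns grow to the right and rows downward; lengths in m; the calibration is good to about 2 mm. The wrist camera is an equidistant fisheye: a pixel r from the principal point sees the ray r / f radians off the axis. A picture is of the moment at which its call begins. There is no depth.
- bot.hand_in(): hands the job in, once; it reports no verdict.
The state is a dict: "clock": time; "joints": joint angles; "joint_vel": joint speeds; "effort": joint torques, N m; "ee_pos": TCP position; "eef_rot": TCP orientation; "ft_force": force on the tool from outside, world axes, zero at the start; "ft_torque": the same for the moment, N m; "opening": finger opening in m.
Only numpy, scipy, OpenCV 4.12 (cv2) and the standard library are available. Lean on these libraries where they do the work, as an engineer would, in place of code of your own. Each camera call takes 0.05 s, during which the arm holds its last target. There are 200 camera calls.

### The job

Check that the welding turntable runs freely, then park it ready for the first tack: flick its disc with a fingertip, either way, so that it goes round by at least a full turn and is still running on by itself with the hand off. While it is still turning, brake it with a fingertip so that it comes to rest with the white soapstone line at its rim lined up with the fixed pointer (the fingertip may ease it the last bit), and take the hand away. Nothing is to be picked up, and the tools and parts lying round the turntable stay where they are.

Things in the scene. Friction and masses are not known exactly. Their poses are not given: they have to be found in the camera images.
- turntable: small welding turntable bolted to the bench: grey round foot 176 mm across, bearing housing, and on top a flat dark steel disc, 240 mm across. Origin: on the vertical axis of rotation, at bench level; x axis towards the pointer. The pointer's upright bracket stands outside the disc: 24 mm wide, 76 mm high, reaching 158 mm from the axis. Foot and bracket do not move.
- disc: the turning disc with the work clamped on it: 240 mm across, 8 mm thick, about 2.6 kg, 0.016 kg m2. Origin on its axis, on its underside; x axis towards the soapstone line, the two clamps along +y and -y. In the middle a 70x70x6 mm flange with a pipe socket, 30 mm above the face in all. A fingertip pressed on the smooth face with 3 to 8 N brakes it; if it then moves along the rim the disc follows.
- hub (a point): centre of the disc's upper face, on the axis, 72 mm above the bench. The ring of the face from 86 to 120 mm from the axis is bare and flat, free for a fingertip; the six black slots and the fine graduation lines are only surface.
- spindle (a joint): rotation of the disc, rad; grows anticlockwise seen from above, counts on through full turns (never wrapped), no stops. At every multiple of 2 pi the line is exactly at the pointer; at the start it is nearly opposite (2.6 to 3.7 rad). The bearing is easy: left alone the disc loses roughly 0.3 to 0.8 rad/s of speed each second (most when fast), and once at rest it stays.
- mark (a point): outer end of the white soapstone line: on the rim of the disc, 120 mm from the axis, at the height of the face; turns with the disc. The line is 5 mm wide and runs radially on the face, from 81 to 120 mm from the axis.
- pointer (a point): tip of the fixed pointer, a steel cone 13 mm thick that points at the rim from outside; the tip lies 122 mm from the axis, at the height of the disc's face; the cone rises less than 3 mm above the face
- clamp_a (a point): point on the disc's face under the outer part of one steel strap clamp, 72 mm from the axis, on the disc's +y axis; turns with the disc. The strap lies radially, 24 mm wide, from 25 to 85 mm from the axis, 6 to 18 mm above the face: its upright sides can be pushed. Its stud, 55 mm from the axis, rises to 36 mm above the face.
- clamp_b (a point): the same point on the equal clamp opposite, on the disc's -y axis
- nut: plain hexagon nut, 30x34x16 mm; loose, a bystander. Origin: centre of its underside.
- bolt: hexagon bolt, 29x72x26 mm, lying down; loose, a bystander. Origin: centre of its underside.
- spanner: chrome combination spanner, 33x205x8 mm, lying flat; loose, a bystander. Origin: centre of its underside.
- screwdriver: screwdriver with a red handle, 27x200x25 mm, lying down; loose, a bystander. Origin: centre of its underside.
- magnet: red triangular welding magnet, 95x95x15 mm, lying flat; loose, a bystander. Origin: centre of its underside.
- electrode_holder: electrode holder, black grip and copper jaws, 32x203x46 mm, lying down; loose, a bystander. Origin: centre of its underside.
- tape: roll of dark adhesive tape, 53x51x19 mm, lying flat; loose, a bystander. Origin: centre of its underside.
- offcut: offcut of steel angle, 32x110x32 mm; loose, a bystander. Origin: centre of its underside.

How it is judged:
On the way, in this order (a step that is already met when the one before it is completed fails the run):
1. the disc, flicked either way, has gone round by about a full turn (5.3 to 6.3 rad, by where it started) and is running on untouched at more than 0.5 rad/s ((value of joint spindle above 8.92 rad or value of joint spindle below -2.64 rad) and (velocity of joint spindle above 0.5 rad/s or velocity of joint spindle below -0.5 rad/s) and contact force between each of the arm, the fingers and turntable below 0.05 N), for 0.3 s.
2. a finger is on the disc while it still turns (contact force between the fingers and disc above 0.3 N and (velocity of joint spindle above 0.15 rad/s or velocity of joint spindle below -0.15 rad/s)).
At the end, for the whole second after the job is handed in: The outer end of the soapstone line is within 9 mm of the pointer's tip, seen from above (2 mm when exactly lined up; about 4 degrees either way), the disc is at rest, and no bystander has shifted by 15 mm or more (horizontal distance between mark and pointer below 0.009 m and not (velocity of joint spindle above 0.03 rad/s or velocity of joint spindle below -0.03 rad/s) and distance of each of nut, bolt, spanner, screwdriver, magnet, electrode_holder, tape, offcut from where it was at the start of the episode below 0.015 m); the robot touches nothing.
It fails at once if a bystander is moved by more than 15 mm, or picked up (distance of any of nut, bolt, spanner, screwdriver, magnet, electrode_holder, tape, offcut from where it was at the start of the episode above 0.015 m).
It also fails if it takes over 51 s, if anything falls off the work surface, if the arm or the gripper's body presses on something with over 40 N, if the wrist force passes 120 N, or if a joint passes its speed limit or range.

## Working session

There is one attempt and no reset: what is moved stays moved. The work goes in short steps, Python scripts to look and compute and a shell command to move; the robot and the scene stay as the last step left them, time stands still between calls to the robot, and variables do not carry over. Pictures are saved under pics/ and viewed, about 8 in all and at most 12, crops included, and the job is handed in when it is done.

```bash
mkdir -p pics; python3 - <<'E'
from plant import bot
import cv2,pickle
for n in("top","side"):
    c=bot.camera(n); cv2.imwrite(f"pics/{n}0.png",c["pixels"][:,:,::-1]); pickle.dump(c,open(f"{n}.pkl","wb"))
    print(n,c["camera_matrix"].round(1).tolist(),c["R"].round(3).tolist(),c["t"].round(3).tolist())
s=bot.observe();print(s)
E
```

```text
top [[493.9, 0.0, 284.4], [0.0, 493.9, 206.5], [0.0, 0.0, 1.0]] [[0.006, -1.0, 0.019], [-0.998, -0.007, -0.065], [0.065, -0.019, -0.998]] [-0.015, 0.507, 1.315]
side [[453.6, 0.0, 287.0], [0.0, 453.6, 204.7], [0.0, 0.0, 1.0]] [[-0.87, -0.493, 0.002], [-0.265, 0.464, -0.845], [0.416, -0.736, -0.534]] [0.443, 0.184, 1.084]
{'clock': 0.1, 'joints': array([-1.44251427e+00,  5.28385740e-01,  1.43377132e+00, -1.51049309e-05,
        1.18140376e+00, -1.78508124e-01]), 'joint_vel': array([ 0.00138337, -0.00199311, -0.00437726, -0.00044693,  0.00039422,
       -0.00020501]), 'effort': array([-6.32372903e-04, -4.40987313e+01, -1.77150875e+01,  6.33524568e-02,
        5.33918047e-02, -4.68322946e-05]), 'ee_pos': array([ 0.18868846, -0.59518282,  0.24066266]), 'eef_rot': array([ 9.88257107e-01,  1.52796996e-01,  1.77287408e-05, -9.83951513e-04]), 'ft_force': array([ 0.43823947,  0.10867067, -0.16858285]), 'ft_torque': array([ 0.05067959, -0.00253986, -0.03707065]), 'opening': 0.08732228480226994}
```

View pics/top0.png

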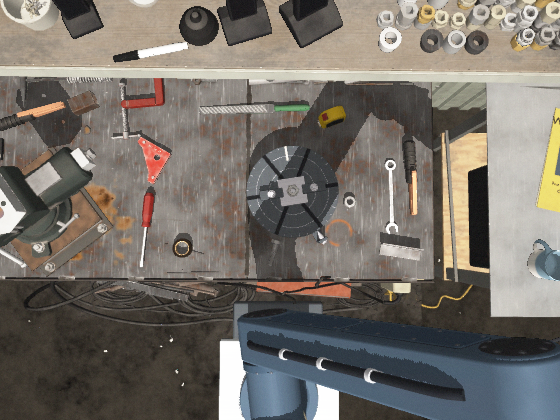

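View pics/side0.png

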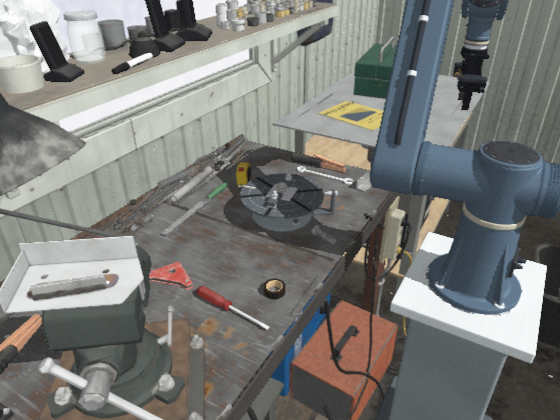

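```bash
cat >h.py <<'E'
import numpy as np,cv2,pickle
def ray(c,u,v,z):
    K,R,t=[np.array(c[k]) for k in("camera_matrix","R","t")]
    d=R.T@np.linalg.inv(K)@[u,v,1]; o=-R.T@t
    return o+d*(z-o[2])/d[2]
def proj(c,X):
    K,R,t=[np.array(c[k]) for k in("camera_matrix","R","t")]
    p=K@(R@np.array(X)+t); return p[:2]/p[2]
E
python3 - <<'E'
from h import *
c=pickle.load(open("top.pkl","rb"))
print(ray(c,293,191,.072),ray(c,286,152,.072),ray(c,321,238,.072),ray(c,321,238,.01))
im=c["pixels"][:,:,::-1]
a=cv2.resize(im[130:260,230:430],None,fx=4,fy=4,interpolation=cv2.INTER_CUBIC)
cv2.imwrite("pics/a.png",a)
E
```

```text
[ 0.54398133 -0.03200209  0.072     ] [ 0.64581003 -0.01324672  0.072     ] [ 0.42289788 -0.10483759  0.072     ] [ 0.42303552 -0.11061725  0.01      ]
```

View pics/a.png

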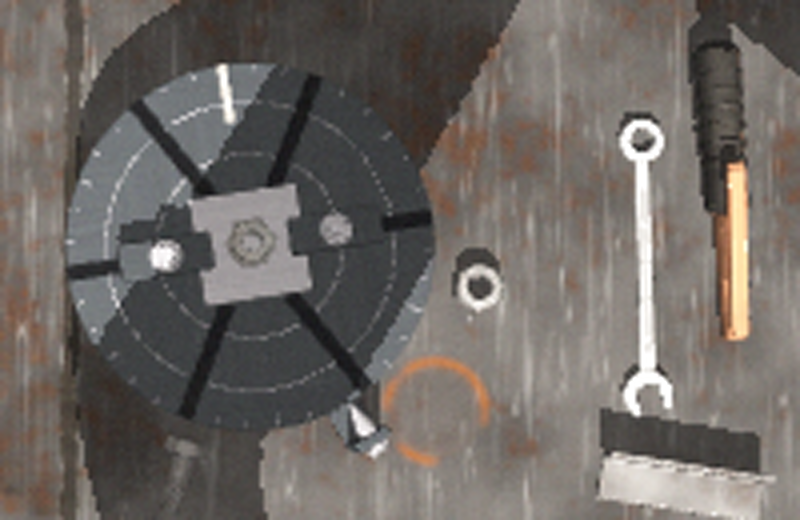

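The top view shows the disc at about (292.6, 191.4) px. The white line runs up to (285.5, 146.5), and the pointer cone tip is near (318, 230). The straps lie left and right. Next I'll work out the angles.

```bash
cat >>h.py <<'E'
HUB=None
def fitdisc(c):  # rough hub from rim extents
    p=[ray(c,230+u/4-.375,130+v/4-.375,.072) for u,v in((67,246),(435,246),(251,62),(251,430))]
    return np.mean(p,0),p
def line_angle(c,hub,r=(.085,.117)):
    """angle (rad, world) of white line by brightness along the ring; also score"""
    g=c["pixels"].astype(np.float32).min(2); th=np.radians(np.arange(0,360,.5)); S=0
    for rr in np.linspace(*r,12):
        P=np.array([proj(c,hub+[rr*np.cos(a),rr*np.sin(a),0]) for a in th],np.float32)
        S=S+cv2.remap(g,P[:,0].reshape(-1,1),P[:,1].reshape(-1,1),cv2.INTER_LINEAR)[:,0]
    S=S/12; S=S-np.array([np.median(np.roll(S,20-i)[:41]) for i in range(len(S))])
    i=int(S.argmax()); k=np.arange(i-5,i+6)%len(S); w=np.clip(S[k],0,None)
    z=(w*np.exp(1j*th[k])).sum(); return np.angle(z),S.max(),np.sort(S)[-15]
E
python3 - <<'E'
from h import *
c=pickle.load(open("top.pkl","rb"))
h,p=fitdisc(c); h[2]=.072
print(h.round(4),[np.linalg.norm(q-h).round(4) for q in p])
f=lambda u,v,z=.072:ray(c,230+u/4-.375,130+v/4-.375,z)
A=line_angle(c,h);print("line",np.degrees(A[0]),A[1:])
for q in((222,66),(231,122),(352,402),(375,447),(165,257,.105),(337,228,.105)):
    d=f(*q)-h;print(q,np.hypot(*d[:2]).round(4),np.degrees(np.arctan2(d[1],d[0])).round(1),f(*q).round(3))
for n,u,v in(("nut",349.5,201),("bolt",275,246)):print(n,ray(c,u,v,.01).round(3))
E
```

```text
[ 0.544  -0.0305  0.072 ] [np.float64(0.1191), np.float64(0.1194), np.float64(0.1201), np.float64(0.1193)]
line 9.884421117636846 (np.float32(123.71085), np.float32(13.082436))
(222, 66) 0.1189 9.5 [ 0.661 -0.011  0.072]
(231, 122) 0.0816 9.5 [ 0.625 -0.017  0.072]
(352, 402) 0.1203 -147.0 [ 0.443 -0.096  0.072]
(375, 447) 0.1527 -148.2 [ 0.414 -0.111  0.072]
(165, 257, 0.105) 0.0565 101.2 [0.533 0.025 0.105]
(337, 228, 0.105) 0.0537 -81.1 [ 0.552 -0.084  0.105]
nut [ 0.524 -0.188  0.01 ]
bolt [0.401 0.014 0.01 ]
```

```bash
python3 -m creep '[[[2.3,3.5,0,0,0,5.15,0],[2.3,3.5,0,0,0,5.15,0],[2.3,3.5,0,0,0,5.15,0],[2.3,3.5,0,0,0,5.15,0],[2.3,3.5,0,0,0,5.15,0],[2.3,3.5,0,0,0,5.15,0],[2.3,3.5,0,0,0,5.15,0],[2.3,3.5,0,0,0,5.15,0],[2.3,3.5,0,0,0,5.15,0],[2.3,3.5,0,0,0,5.15,0],[2.3,3.5,0,0,0,5.15,0],[2.3,3.5,0,0,0,5.15,0],[2.3,3.5,0,0,0,5.15,0],[2.3,3.5,-1,0,0,5.15,0],[0,0,-2,0,0,0,0],[0,0,-2,0,0,0,0],[0,0,0,0,0,0,0],[0,0,0,0,0,0,0]]]'
python3 - <<'E'
from plant import bot
from h import *
from scipy.spatial.transform import Rotation as Ro
s=bot.observe();print(s["clock"],s["ee_pos"],s["ft_force"],s["joints"].round(2),s["opening"],Ro.from_quat(s["eef_rot"]).as_matrix().round(3).tolist())
w=bot.camera("wrist");t=bot.camera("top")
cv2.imwrite("pics/b.png",np.vstack([cv2.resize(w["pixels"][:,:,::-1],(400,300)),cv2.resize(t["pixels"][130:260,230:403,::-1],(400,300))]))
E
```

```text
clock: 1.9
ee_pos: [0.5105, -0.1057, 0.1914]
eef_rot: [0.709, 0.705, -0.0, -0.001]
ft_force: [0.2, -0.3, -0.4]
opening: 0.0004
1.9 [ 0.5105376  -0.10574453  0.19135476] [ 0.17512125 -0.3031879  -0.36219982] [-0.42  0.46  1.74  0.    0.94 -0.41] 0.0003820842993058875 [[0.006, 1.0, -0.001], [1.0, -0.006, 0.001], [0.001, -0.001, -1.0]]
```

View pics/b.png

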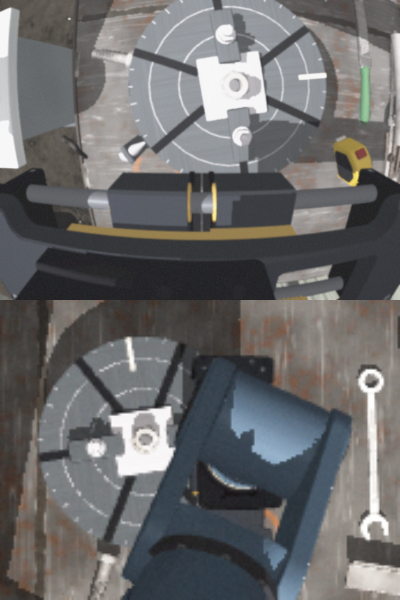

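The wrist view shows the whole disc and the line; the hand is over the right side, behind strap B. Next come the descent and the flick towards +x (anticlockwise), then the lift.

```bash
python3 -m creep '[[[0.2,0.2,-3,0,0,0,0],[0.1,0.2,-3,0,0,0,0],[0,0,-2,0,0,0,0],[0,0,-1,0,0,0,0],[0,0,0,0,0,0,0],[1,-0.2,0,0,0,0,0],[1.6,-0.25,0,0,0,0,0],[2,0.15,0,0,0,0,0],[2.4,0.9,0,0,0,0,0],[2.3,1.8,0,0,0,0,0],[0.2,0.2,1,0,0,0,0],[-0.5,-0.5,4,0,0,0,0],[-2,-1.5,4,0,0,0,0],[-2,-1.5,0.5,0,0,0,0],[-2,-1.5,0,0,0,0,0]]]'
python3 - <<'E'
from plant import bot
from h import *
s=bot.observe();print(s["clock"],s["ee_pos"],s["ft_force"])
L=[]
for i in range(3):
    t0=bot.observe()["clock"]; w=bot.camera("wrist"); w["clock"]=t0; L.append(w)
pickle.dump(L,open("w1.pkl","wb")); print(bot.observe()["clock"],[x["clock"] for x in L],L[0]["camera_matrix"].round(1).tolist())
cv2.imwrite("pics/c.png",np.hstack([cv2.resize(L[i]["pixels"][:,:,::-1],(400,300)) for i in (0,2)]))
E
```

```text
clock: 3.5
ee_pos: [0.5448, -0.1272, 0.2006]
eef_rot: [0.709, 0.705, 0.001, 0.004]
ft_force: [0.1, 0.3, -1.5]
opening: 0.0005
3.5 [ 0.54482076 -0.12719778  0.20062556] [ 0.11479285  0.28143277 -1.50276219]
3.65 [3.5, 3.55, 3.6] [[325.2, 0.0, 282.0], [0.0, 325.2, 210.1], [0.0, 0.0, 1.0]]
```

View pics/c.png

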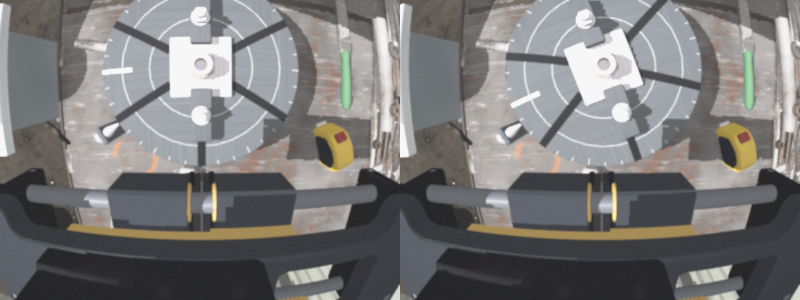

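```bash
cat >>h.py <<'E'
def projf(c,X):
    K,R,t=[np.array(c[k]) for k in("camera_matrix","R","t")]
    p=R@np.array(X)+t; q=np.hypot(p[0],p[1]); th=np.arctan2(q,p[2])
    return np.array([K[0,0]*th*p[0]/q+K[0,2],K[1,1]*th*p[1]/q+K[1,2]])
def wline(c,hub=np.array([.544,-.0305,.072])):
    global proj
    o=proj; proj=projf
    try: return line_angle(c,hub)
    finally: proj=o
E
python3 - <<'E'
from h import *
L=pickle.load(open("w1.pkl","rb"))
for x in L:
    A=wline(x);print(x["clock"],np.degrees(A[0]).round(2),A[1:])
print(projf(L[0],[.544,-.0305,.072])*400/560,projf(L[0],[.543-.12,-.0305,.072])*400/560)
E
```

```text
3.5 179.53 (np.float32(74.93164), np.float32(10.94516))
3.55 -170.14 (np.float32(77.13452), np.float32(37.22982))
3.6 -159.82 (np.float32(75.19922), np.float32(21.89103))
[199.2870664   67.52813321] [100.75572916  72.9841928 ]
```

```bash
python3 -m creep '[[[0,-0.3,-2,0,0,0,0],[0,-0.3,-2,0,0,0,0],[0,0,-2,0,0,0,0],[0,0,-2,0,0,0,0],[0,0,-1,0,0,0,0],[0,0,0,0,0,0,0],[0,0,0,0,0,0,0],[0,0,0,0,0,0,0],[0,0,0,0,0,0,0],[0,0,0,0,0,0,0],[0,0,0,0,0,0,0],[0,0,0,0,0,0,0],[0,0,0,0,0,0,0]]]'
cat >m.py <<'E'
from plant import bot
from h import *
import sys
n=int(sys.argv[1]) if len(sys.argv)>1 else 3
s=bot.observe();print(s["clock"],s["ee_pos"].round(4),s["ft_force"].round(2))
for i in range(n):
    t0=bot.observe()["clock"]; w=bot.camera("wrist"); A=wline(w); print(t0,np.degrees(A[0]).round(2),A[1:])
cv2.imwrite(f"pics/m{t0:.2f}.png",w["pixels"][:,:,::-1])
E
python3 m.py
```

```text
clock: 4.95
ee_pos: [0.5438, -0.1318, 0.1066]
eef_rot: [0.709, 0.705, 0.0, 0.0]
ft_force: [-0.4, -0.1, 0.0]
opening: 0.0005
4.95 [ 0.5438 -0.1318  0.1066] [-0.41 -0.11  0.03]
4.95 -121.89 (np.float32(15.786293), np.float32(10.560059))
5.0 -150.4 (np.float32(17.138992), np.float32(8.744305))
5.05 -142.55 (np.float32(16.71241), np.float32(8.021317))
```

View pics/m5.05.png

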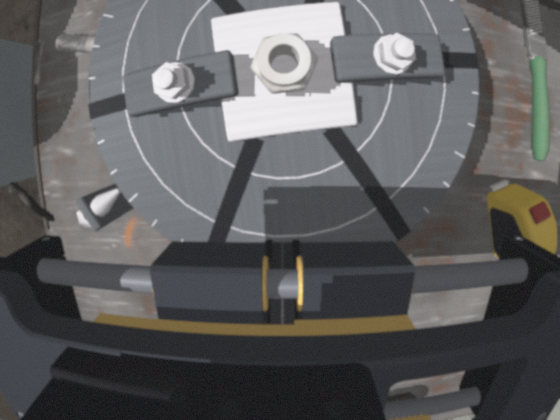

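The line is out of view at the top, at about 95° on its second pass. The straps are at left and right, and the pointer cone is at (103, 200) px. Step 1 should be met by now, so I'm lowering to brake as the line nears the pointer.

```bash
python3 -m creep '[[[0,0,-0.5,0,0,0,0],[0,0,-0.5,0,0,0,0],[0,0,-0.3,0,0,0,0],[0,0,0,0,0,0,0],[0,0,-0.1,0,0,0,0],[0,0,-0.1,0,0,0,0],[0,0,-0.1,0,0,0,0],[0,0,0,0,0,0,0]]]'; python3 m.py
```

```text
clock: 5.9
ee_pos: [0.5451, -0.1325, 0.0914]
eef_rot: [0.709, 0.705, 0.0, 0.002]
ft_force: [-0.3, -1.5, 5.6]
opening: 0.0006
5.9 [ 0.5451 -0.1325  0.0914] [-0.31 -1.54  5.6 ]
5.9 -161.71 (np.float32(111.21387), np.float32(27.236252))
5.95 -162.04 (np.float32(110.96225), np.float32(24.788979))
6.0 -162.17 (np.float32(111.15747), np.float32(25.73014))
```

```bash
python3 -m creep '[[[0.15,0,0,0,0,1,0],[0.3,0.02,0,0,0,1.8,0],[0.3,0.02,0,0,0,1.8,0],[0.35,0.03,0,0,0,1.8,0],[0.35,0.04,0,0,0,1.8,0],[0.35,0.06,0,0,0,1.8,0],[0.35,0.07,0,0,0,1.8,0],[0.2,0.04,0,0,0,1,0],[0,0,0,0,0,0,0]]]'; python3 m.py 2; ls pics
```

```text
clock: 6.95
ee_pos: [0.5682, -0.1297, 0.0914]
eef_rot: [0.626, 0.78, -0.0, 0.001]
ft_force: [0.5, -1.7, 6.4]
opening: 0.0007
6.95 [ 0.5682 -0.1297  0.0914] [ 0.48 -1.72  6.41]
6.95 -148.4 (np.float32(113.069176), np.float32(23.25708))
7.0 -148.5 (np.float32(113.04745), np.float32(20.618492))
a.png
b.png
c.png
m5.05.png
m6.00.png
m7.00.png
side0.png
top0.png
```

View pics/m7.00.png

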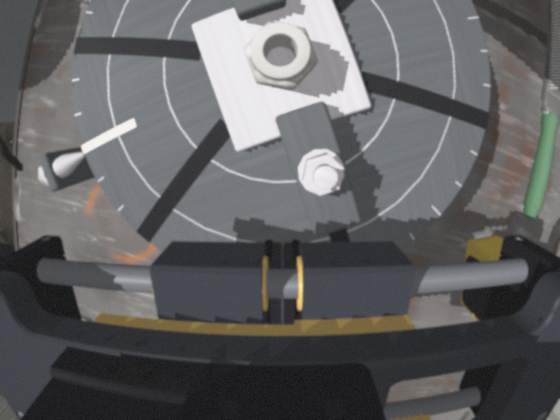

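The line's outer end (83, 149) px meets the pointer's tip (about 82, 151), well within tolerance. I'm lifting straight up.

```bash
python3 -m creep '[[[0,0,0.1,0,0,0,0],[0,0,0.2,0,0,0,0],[0,0,0.5,0,0,0,0],[0,0,2,0,0,0,0],[0,0,3,0,0,0,0],[0,0,3,0,0,0,0],[0,-3,2,0,0,0,0],[0,-4,1,0,0,0,0],[0,-4,1,0,0,0,0],[0,-4,0,0,0,0,0],[0,-4,0,0,0,0,0],[0,-4,0,0,0,0,0],[0,-4,0,0,0,0,0],[0,-4,0,0,0,0,0],[0,0,0,0,0,0,0],[0,0,0,0,0,0,0],[0,0,0,0,0,0,0]]]'
python3 - <<'E'
from plant import bot
from h import *
s=bot.observe();print(s["clock"],s["ee_pos"],s["ft_force"])
c=pickle.load(open("top.pkl","rb"));h=np.array([.544,-.0305,.072])
for i in range(2):
    t=bot.camera("top");A=line_angle(t,h);print(np.degrees(A[0]),A[1:])
a=cv2.resize(t["pixels"][130:260,230:430,::-1],None,fx=4,fy=4,interpolation=cv2.INTER_CUBIC);cv2.imwrite("pics/e.png",a)
E
```

```text
clock: 8.75
ee_pos: [0.567, -0.4374, 0.2181]
eef_rot: [0.626, 0.78, 0.0, -0.001]
ft_force: [0.8, 1.1, -0.6]
opening: 0.0008
8.75 [ 0.5669676  -0.43739017  0.21808785] [ 0.8195791   1.14869801 -0.58883476]
-148.8414637343783 (np.float32(120.299805), np.float32(10.736))
-148.83788788274637 (np.float32(120.07202), np.float32(10.507324))
```

View pics/e.png

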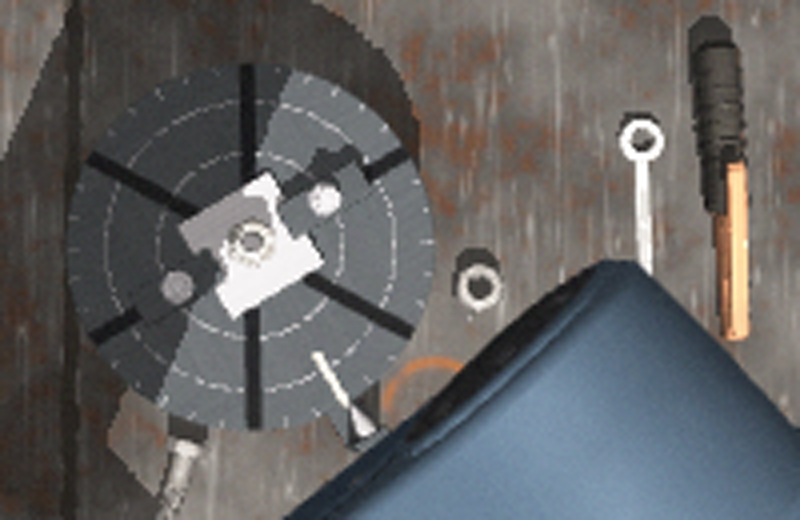

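The line meets the cone tip at about (350, 402) px, the disc is at rest, and the hand is clear, so I'm handing in.

```bash
python3 -c "
from plant import bot
print(bot.hand_in())"
```

```text
the job is handed in; nothing more can be done
None
```

The turntable is parked with the soapstone line at the pointer, and the job is handed in at about 9 s of the 51 s allowed; no verdict was reported.

- **Flick:** I pushed one strap clamp to send the disc anticlockwise. It ran at about 3.6 rad/s with the hand off. By timing it made a full turn and was still going at roughly 2.5 rad/s. I worked that out from the strap positions, because the line was outside the wrist view at that moment and the line-finder gave false readings.
- **Brake:** A fingertip pressed on the rim face at about 5.6 N stopped the disc about 14° short of the pointer. I then eased it round with the fingertip and lifted clear.
- **Final checks:** The line measured −148.8° against about −147.5° for the pointer, so it is 1 to 2° off, where about 4° is allowed. Two readings 0.05 s apart agreed, so the disc is at rest.
- **Bystanders:** The nut, the electrode holder and the visible part of the spanner look unmoved in the last picture. The offcut was hidden behind the arm. The screwdriver, magnet and tape were outside that crop. The bolt was not positively identified. The hand never went near bench level.

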